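# Stow the board tray under the instrument shelf

## Task

Put the finished power-supply board (green, with the tall heat sink) flat into the steel tray and let go of it. Then slide the tray by its handle under the low shelf that carries the soldering station, until it has snapped into the catch at the back and sits fully home on the buffer. Feel your way in: don't ram it, don't shove the shelf, don't let the board touch the underside, and leave the other things alone.

Things in the scene. Friction and masses are not known exactly. Their poses are not given: they have to be found in the camera images.
- board: Green circuit board, 120 mm (x) by 80 mm (y), 2 mm thick, on four brass stand-offs 6 mm high; about 0.2 kg. Origin: under its centre, at the stand-offs' feet; z up. A heat sink stands in its middle; two black capacitors 18 mm thick and up to 34 mm high stand 44 mm from the centre at -x, all else is under 21 mm. Starts on the bench beside the tray, on either side.
- heat_sink (a point): Middle of the top of the board's aluminium heat sink, 58 mm above the board's origin. The heat sink measures 60 mm along the board's x, 22 mm along its y, and reaches from 8 to 58 mm above the origin; grip it here, across the 22 mm.
- tray: Open steel tray, 140 mm deep (x), 190 mm wide (y), 32 mm high; floor 4 mm, walls 3 mm thick, both rear corners cut off at 45 degrees by 14 mm; about 0.4 kg. Origin: on the bench under its centre; +x points to its rear, which goes in first; z up. A bow handle stands 67 mm out from its front wall. Starts on the bench in front of the shelf, askew and somewhat to one side.
- tray_handle (a point): Middle of the handle's grip bar: round, 10 mm thick, 90 mm long along the tray's y, axis 24 mm above the bench, 62 mm in front of the front wall and 132 mm from the tray's origin along its -x. The space between bar and wall is open for a finger.
- tray_knob (a point): The catch's striker on the tray's rear wall: an upright round knob 16 mm in diameter, from 10 to 34 mm high, on a 6 mm thick neck. This point: on its axis at mid height, 92 mm from the tray's origin along +x.
- shelf: Low grey steel shelf standing loose on the bench on rubber feet, with a soldering station fixed on it, 5.2 kg together. Origin: on the bench in the middle of its open front (the mouth); it faces its own -x (roughly the robot), the tray goes in along +x; z up. 240 mm deep, 220 mm wide. The station stands on the deck from 75 mm behind the mouth, up to 175 mm high.
- mouth (a point): Middle of the mouth, 34 mm above the bench. The bay behind it, between the side cheeks, is 196 mm wide, open at the back too; the cheeks are rounded in front (6 mm radius, reaching 6 mm farther out). Sliding the loaded tray along the bench takes 2.5 to 6 N, more if it is also pressed down.
- underside (a point): Middle of the deck's front edge on its underside, 68 mm above the bench. A board standing flat in the tray on the bench passes under it with 6 mm to spare. Pushing the tray against shelf or catch with more than 25 N is ramming, and nearly as much can already shift the shelf.
- deck_edge (a point): Middle of the deck's front edge on its top, 84 mm above the bench. Catch and buffer are screwed as one piece into slots under the deck, on the bay's centre line, anywhere over 42 mm of depth, not measured: the tray's origin ends 28 to 70 mm behind the mouth, its handle outside. A level push of 17 N always brings it home.
- buffer (a joint): How far the rubber buffer at the back of the bay is pressed in (m): 0 free, 0.004 fully. It gives 4 mm under about 1 N, then is solid; it stays pressed once the tray is home. The catch before it: two sprung rollers that take the tray's knob between them. They resist with 5 to 10 N on top of the sliding friction, from 18 mm before home for some 10 mm, then let go and hold the knob from behind.
- iron_stand: Bystander: black soldering-iron stand, 170 x 75 mm, with a yellow sponge and a wire coil up to 90 mm high, on the bench right of the shelf. Origin under its centre.
- cutters: Bystander: side cutters with red handles, 137 mm long along x (jaws to +x), 13 mm high, on the bench left of the shelf. Origin under the pivot.
- solder_reel: Bystander: reel of solder standing on its flange, 64 mm in diameter, 48 mm high, on the bench on the other side of the tray from the board. Origin under its centre.
Not all that is in view belongs to the job. What is shaped like the board but blue or red is not meant.

How it is judged:
On the way, in this order (a step that is already met when the one before it is completed fails the run):
1. the board stands flat in the tray and is let go, the tray not yet home (x of board in the frame of tray between -0.06 and 0.06 m and y of board in the frame of tray between -0.08 and 0.08 m and z of board in the frame of tray between 0.001 and 0.008 m and angle between the z axis of board and the z axis of tray, either way round below 0.05 rad and angle between board's own z axis and vertical below 0.08 rad and contact force between the fingers and board below 0.05 N and value of joint buffer below 0.001 m), for 0.2 s.
2. the tray, with the board flat in it, is home under the shelf, pressed on the buffer (x of board in the frame of tray between -0.06 and 0.06 m and y of board in the frame of tray between -0.08 and 0.08 m and z of board in the frame of tray between 0.001 and 0.008 m and angle between the z axis of board and the z axis of tray, either way round below 0.05 rad and angle between board's own z axis and vertical below 0.08 rad and value of joint buffer above 0.002 m and x of tray in the frame of shelf above 0.02 m and y of tray in the frame of shelf between -0.006 and 0.006 m and angle between tray's own z axis and vertical below 0.03 rad), for 0.3 s.
At the end, for the whole second after the job is handed in: The board stands flat in the tray (feet on the tray's floor, within 0.05 rad of it); the tray is home under the shelf: held by its catch with the buffer pressed in more than 2 mm, level, within 6 mm of the bay's centre line; the shelf is within 8 mm of where it stood; all at rest and let go (all of step 2 and distance of shelf from where it was at the start of the episode below 0.008 m and linear speed of each of tray, board below 0.01 m/s); the robot touches nothing.
It fails at once if the board touches the shelf (more than 1 N) (contact force between board and shelf above 1 N).
It fails at once if the tray is rammed against the shelf or its catch (more than 25 N) (contact force between tray and shelf above 25 N).
It fails at once if the shelf is shoved more than 8 mm (distance of shelf from where it was at the start of the episode above 0.008 m).
It fails at once if a bystander is moved more than 15 mm (distance of any of iron_stand, cutters, solder_reel from where it was at the start of the episode above 0.015 m).
It also fails if it takes over 72 s, if anything falls off the work surface, if the arm or the gripper's body presses on something with over 40 N, if the wrist force passes 120 N, or if a joint passes its speed limit or range.

## Robot

A 7-joint arm with a two-finger parallel gripper is mounted at the origin on the work surface. World frame = base frame: x ahead of the robot, y to its left, z up, the work surface at z = 0. Lengths are in m, angles in rad, forces in N, time in s.
With the tool pointing down it reaches from about 0.35 to 0.9 m from the base axis. Payload 7.2 kg.
Tool frame: the origin (TCP) lies between the finger pads; the fingertips stand 17 mm ahead of it and the grasp point (between the pads) lies 2 mm behind it; z points along the fingers, y is the line along which they close (so a half turn about z gives the same grasp; the last joint's range is limited). The gripper opens to 85 mm and grips with 20 to 120 N. Pads are 22 mm wide; open, the fingers measure 114 mm over their backs; the gripper's body (76 mm by 85 mm) begins 54 mm behind the grasp point. The pads swing forward as they close: fully open they stand 13 mm farther back than shut.
Start: joints at [-0.068, 0.411, -0.013, 1.596, 0.006, 1.134, -0.082], TCP at [0.625, -0, 0.248] pointing down, gripper open.
Joint ranges: [-2.95, 2.95], [-0.29, 1.99], [-1.47, 1.44], [0.14, 2.54], [-1.03, 4.17], [0.13, 1.85], [-2.86, 2.86]. Speed limits (rad/s): [2.39, 2.39, 3.01, 3.01, 3.14, 3.14, 3.14].

## Interface

Orientations are given as a rotation vector (axis times angle).
In Python, from bench import ctrl, imaging, models gives the robot as it stands.
- The arm moves only by the tool apply_moves, never from a script. Its argument "steps" is a list of rows, each an object of numbers: "x", "y", "z": the shift along the tool's x, y, z in mm; "wx", "wy", "wz": the turn, a rotation vector about the tool's x, y, z in degrees. In form: [{"x": .., "y": .., "z": .., "wx": .., "wy": .., "wz": ..}, ...]. A call has 1 to 10 rows; each row is the pose to reach, as a shift and turn from the pose commanded when the call began, along the tool's axes at that moment; what a row does not reach only later rows make up. A row lasts 1/12 s, in which the tool goes at most 41.7 mm and 7.16 degrees, less where a joint would pass 70% of its speed; a pose out of reach is approached as far as the arm can. A call with a gripper value outside its range is refused whole. "grip" is the finger opening in mm, from 0 to 85.4, set as the call begins (left out, the last holds). The fingers move at their own pace and stop on an object; "grip_force" is the grip in N (left out, the last holds). Time passes only in rows, so rows that repeat a pose let the fingers close. It gives the time, the measured TCP pose, the force, the opening and the grip force at its end, in the units of the state.
- ctrl.get_obs(): the state, without advancing time (a new reading comes with each control period).
- imaging.read_camera(name): name is "scene" or "side" or "wrist"; returns a dict with "pixels" (400x640x3 uint8, red, green, blue), "camera_matrix" (3x3 intrinsics, pixels), "world_to_cam" (4x4, takes a point from world to camera coordinates). Camera axes: x right, y up, looking along -z (the intrinsics and any distortion apply to the point x, -y, -z); pixel columns grow to the right and rows downward; lengths in m; the calibration is good to about 2 mm. A picture is of the moment at which its call begins. There is no depth.
- ctrl.finish_job(): hands the job in; it is judged then, once.
Trained networks look in the newest picture that a camera, given by its name, has taken for a name from the list of things; names that differ only in an ending like _2 or _b are one class to them, and where a whole thing is asked for, a point or a joint stands for the part that bears it (a point fixed in the world has none). Each returns a list of dicts, best first, with "conf" (0 to 1); they miss things now and then, are a little off and sometimes report something else, mostly with a low value. They report only what shows in the picture. A call takes as long as a camera call. They do not tell look-alikes from the thing itself.
- models.spot_in(target, camera): "bbox" ([centre column, centre row, width, height] in pixels, round what is visible of it).
The state is a dict: "time": time; "joint_positions": joint angles; "joint_velocities": joint speeds; "joint_torque": joint torques, N m; "tcp_pos": TCP position; "orientation": TCP orientation; "ft_force": force on the tool from outside, world axes, zero at the start; "ft_torque": the same for the moment, N m; "gripper_width": finger opening in m; "finger_force": force on a finger pad.
Only numpy, scipy, OpenCV 4.12 (cv2) and the standard library are available. Lean on these libraries where they do the work, as an engineer would, in place of code of your own. Each camera call takes 0.05 s, during which the arm holds its last target. There are 200 camera calls.

## Working session

There is one attempt and no reset: what is moved stays moved. The work goes in short steps, Python scripts to look and compute and a tool call to move; the robot and the scene stay as the last step left them, time stands still between calls to the robot, and variables do not carry over. Pictures are saved under pics/ and viewed, at most 10 in all, crops included, and the job is handed in when it is done.

Besides the shell and the picture viewer there is one more tool, called in YAML: its name, and indented under it one key for each argument. apply_moves: Moves the arm, as the interface text tells. Its arguments: {"type":"object","properties":{"steps":{"type":"array","items":{"type":"object","properties":{"x":{"type":"number"},"y":{"type":"number"},"z":{"type":"number"},"wx":{"type":"number"},"wy":{"type":"number"},"wz":{"type":"number"}}}},"grip":{"type":"number"},"grip_force":{"type":"number"}},"required":["steps"]}

```bash
mkdir -p pics; ls; cat > h.py <<'E'
import numpy as np,cv2
from bench import ctrl,imaging,models
def cam(n):
    d=imaging.read_camera(n); return d["pixels"],np.array(d["camera_matrix"]),np.array(d["world_to_cam"])
def proj(P,K,T):
    P=np.atleast_2d(P); c=P@T[:3,:3].T+T[:3,3]; c=c*[1,-1,-1]; u=c@K.T; return u[:,:2]/u[:,2:]
def ray(uv,z,K,T):
    d=np.linalg.inv(K)@[uv[0],uv[1],1]; d=d*[1,-1,-1]; R=T[:3,:3]; o=-R.T@T[:3,3]; d=R.T@d
    return o+d*(z-o[2])/d[2]
def save(n,im): cv2.imwrite('pics/'+n,im[:,:,::-1])
E
python3 - <<'E'
from h import *
for n in ['scene','side','wrist']:
    im,K,T=cam(n); save(n+'0.png',im); print(n,K.round(1).tolist(),(-T[:3,:3].T@T[:3,3]).round(3))
    for t in ['board','heat_sink','tray','tray_handle','tray_knob','shelf','mouth','deck_edge','solder_reel']:
        print(t,[(np.round(r['bbox']).tolist(),round(r['conf'],2)) for r in models.spot_in(t,n)][:4])
a=[cv2.imread(f'pics/{n}0.png') for n in('scene','side')]
o=ctrl.get_obs();print({k:np.round(v,3).tolist() for k,v in o.items()})
E
```

```text
pics
scene [[482.6, 0.0, 317.8], [0.0, 482.6, 192.2], [0.0, 0.0, 1.0]] [ 1.375 -0.112  1.113]
board [([274.0, 250.0, 54.0, 39.0], 0.81), ([189.0, 176.0, 33.0, 37.0], 0.78), ([224.0, 205.0, 31.0, 38.0], 0.59)]
heat_sink [([224.0, 208.0, 29.0, 39.0], 0.98), ([186.0, 175.0, 32.0, 33.0], 0.9), ([272.0, 252.0, 50.0, 42.0], 0.8), ([380.0, 284.0, 117.0, 120.0], 0.42)]
tray [([353.0, 204.0, 76.0, 70.0], 0.83)]
tray_handle [([352.0, 203.0, 74.0, 64.0], 0.56)]
tray_knob [([355.0, 205.0, 74.0, 64.0], 0.62)]
shelf [([377.0, 286.0, 116.0, 118.0], 0.79)]
mouth [([379.0, 285.0, 119.0, 118.0], 0.94)]
deck_edge [([377.0, 289.0, 116.0, 116.0], 0.81), ([225.0, 208.0, 28.0, 36.0], 0.57)]
solder_reel [([443.0, 176.0, 20.0, 29.0], 0.87)]
side [[452.4, 0.0, 322.0], [0.0, 452.4, 198.8], [0.0, 0.0, 1.0]] [ 0.008 -0.847  0.973]
board [([379.0, 222.0, 28.0, 34.0], 0.88), ([373.0, 154.0, 95.0, 95.0], 0.65)]
heat_sink [([361.0, 277.0, 52.0, 34.0], 0.89), ([307.0, 193.0, 82.0, 53.0], 0.65), ([378.0, 221.0, 27.0, 34.0], 0.58), ([343.0, 335.0, 58.0, 47.0], 0.57)]
tray [([307.0, 194.0, 76.0, 51.0], 0.75)]
tray_handl
[... 701 characters left out ...]
ray [([260.0, 97.0, 220.0, 194.0], 0.97)]
tray_handle [([261.0, 98.0, 219.0, 193.0], 0.73)]
tray_knob [([258.0, 96.0, 224.0, 192.0], 0.61)]
shelf [([513.0, 110.0, 252.0, 219.0], 0.62)]
mouth [([513.0, 109.0, 251.0, 216.0], 0.66)]
deck_edge [([512.0, 109.0, 255.0, 216.0], 0.73)]
solder_reel []
{'time': 1.5, 'joint_positions': [-0.068, 0.411, -0.013, 1.596, 0.006, 1.134, -0.082], 'joint_velocities': [-0.0, -0.0, 0.0, 0.002, -0.0, -0.0, 0.0], 'joint_torque': [0.002, -60.04, 0.682, -29.973, 0.014, 0.002, -0.0], 'tcp_pos': [0.625, -0.0, 0.248], 'orientation': [2.221, 2.221, 0.0], 'ft_force': [0.061, -0.143, -0.442], 'ft_torque': [-0.005, -0.02, 0.021], 'finger_force': 0.0, 'gripper_width': 0.085}
```

```bash
python3 - <<'E'
import cv2,numpy as np
a,b=[cv2.imread(f'pics/{n}0.png') for n in('scene','side')]
cv2.imwrite('pics/ab.png',np.vstack([cv2.resize(a[120:370,140:520],(760,500)) [:300+200]]))
cv2.imwrite('pics/b2.png',cv2.resize(b[90:370,200:460],(743,600*1) if 0 else (557,600)))
E
```

```text
(no output)
```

View pics/ab.png

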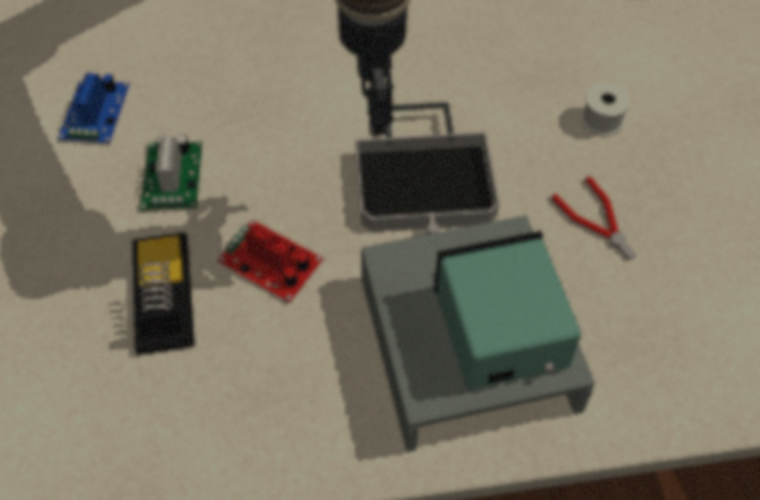

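View pics/wrist0.png

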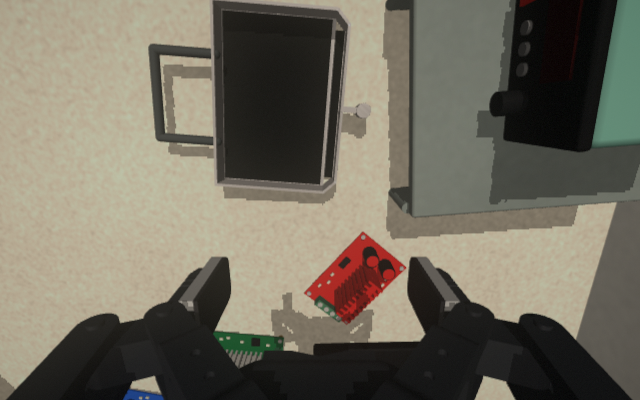

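```bash
python3 - <<'E'
from h import *
im,K,T=cam('scene')
f=lambda p,z:ray((p[0]/2+140,p[1]/2+120),z,K,T).round(4)[:2]
print('board',[f(p,.008) for p in[(150,145),(202,143),(197,207),(139,210)]])
print('deck front',f((362,248),.084),f((528,217),.084))
print('deck back',f((408,422),.084),f((592,382),.084))
print('reel',f((606,98),.048))
print('iron',[f(p,0.01) for p in[(133,238),(185,234),(192,346),(138,352)]])
im,K,T=cam('wrist')
g=lambda p,z:ray(p,z,K,T).round(4)[:2]
print('handle ends',g((152,45),.024),g((160,141),.024),'knob',g((363,110),.034))
print('tray rim',g((214,2),.032),g((218,188),.032),g((324,190),.032))
print('deck',g((412,5),.084),g((414,215),.084),g((620,201),.084))
print('green far corner',g((218,332),.008),g((284,336),.008))
E
```

```text
board [array([ 0.4545, -0.3042]), array([ 0.4621, -0.2283]), array([ 0.5762, -0.2398]), array([ 0.5694, -0.3202])]
deck front [ 0.7249 -0.0276] [0.7098 0.1898]
deck back [ 0.9575 -0.0096] [0.9409 0.2053]
reel [0.4987 0.3649]
iron [array([ 0.6165, -0.3279]), array([ 0.6204, -0.2574]), array([ 0.7905, -0.2535]), array([ 0.789 , -0.3209])]
handle ends [0.4525 0.1417] [0.4459 0.0435] knob [0.6733 0.077 ]
tray rim [0.5233 0.1781] [ 0.5091 -0.0094] [ 0.6321 -0.0118]
deck [0.7037 0.1604] [ 0.7222 -0.0246] [ 0.9262 -0.0099]
green far corner [ 0.4802 -0.2297] [ 0.5754 -0.2367]
```

apply_moves:
  steps:
    - {"x":-27,"y":-11,"z":4,"wz":-7}
    - {"x":-55,"y":-22,"z":8,"wz":-14}
    - {"x":-82,"y":-33,"z":12,"wz":-21}
    - {"x":-110,"y":-44,"z":16,"wz":-28}
    - {"x":-137,"y":-55,"z":20,"wz":-35}
    - {"x":-164,"y":-66,"z":24,"wz":-42}
    - {"x":-191,"y":-77,"z":28,"wz":-49}
    - {"x":-219,"y":-88,"z":32,"wz":-56}
    - {"x":-246,"y":-99,"z":36,"wz":-63}
    - {"x":-273,"y":-110,"z":40,"wz":-70}
  grip: 60

```text
validation failed for argument at $.st...
```

apply_moves:
  steps:
    - {"wz":-7}
    - {"wz":-14}
    - {"wz":-14}
    - {"wz":-14}

```text
validation failed for argument at $.st...
```

```bash
python3 - <<'E'
from h import *
im,K,T=cam('wrist'); save('w1.png',im)
print([(np.round(r['bbox']).tolist(),round(r['conf'],2)) for r in models.spot_in('heat_sink','wrist')])
o=ctrl.get_obs();print(o['tcp_pos'],o['orientation'],o['ft_force'],o['joint_positions'])
# project predicted board edges
for z in(.043,.058): print(proj(np.array(o['tcp_pos'])*[1,1,0]+[0,0,z],K,T))
E
```

```text
[([355.0, 279.0, 101.0, 90.0], 0.81), ([249.0, 348.0, 66.0, 39.0], 0.74), ([260.0, 97.0, 221.0, 194.0], 0.39), ([512.0, 109.0, 256.0, 219.0], 0.24)]
[ 6.24988209e-01 -8.41565421e-06  2.48304791e-01] [ 2.22137881e+00  2.22146561e+00 -3.10116048e-05] [-0.08875469 -0.08627331  0.69763353] [-0.06823956  0.41108227 -0.01267888  1.59620944  0.00562749  1.13433382
 -0.08220213]
[[317.87685464 182.18626759]]
[[317.84080285 185.3111658 ]]
```

View pics/w1.png

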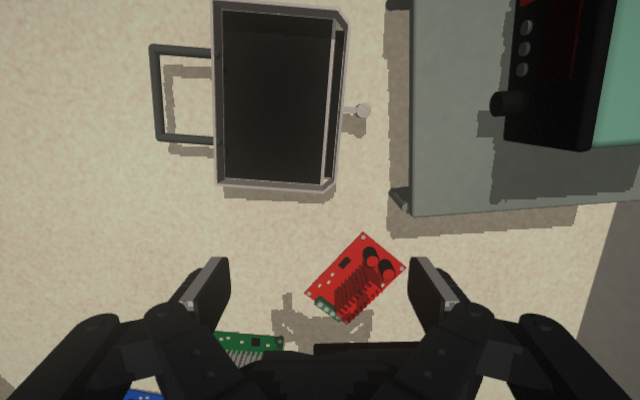

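apply_moves:
  steps:
    - {"x":-27,"y":-11,"z":4,"wx":0,"wy":0,"wz":-7}
    - {"x":-55,"y":-22,"z":8,"wx":0,"wy":0,"wz":-14}
    - {"x":-82,"y":-33,"z":12,"wx":0,"wy":0,"wz":-21}
    - {"x":-110,"y":-44,"z":16,"wx":0,"wy":0,"wz":-28}
    - {"x":-137,"y":-55,"z":20,"wx":0,"wy":0,"wz":-35}
    - {"x":-164,"y":-66,"z":24,"wx":0,"wy":0,"wz":-42}
    - {"x":-191,"y":-77,"z":28,"wx":0,"wy":0,"wz":-49}
    - {"x":-219,"y":-88,"z":32,"wx":0,"wy":0,"wz":-56}
    - {"x":-246,"y":-99,"z":36,"wx":0,"wy":0,"wz":-63}
    - {"x":-273,"y":-110,"z":40,"wx":0,"wy":0,"wz":-70}
  grip: 60

```text
time: 2.53
tcp_pos: [0.5143, -0.2744, 0.2082]
orientation: [0.536, 3.095, -0.0]
ft_force: [-0.3, -0.5, -0.4]
gripper_width: 0.0597
finger_force: 0.0
```

apply_moves:
  steps:
    - {"x":0,"y":0,"z":0,"wx":0,"wy":0,"wz":-7}
    - {"x":0,"y":0,"z":0,"wx":0,"wy":0,"wz":-14}
    - {"x":0,"y":0,"z":0,"wx":0,"wy":0,"wz":-14}

```text
time: 2.78
tcp_pos: [0.5146, -0.2738, 0.2082]
orientation: [-0.158, -3.138, -0.0]
ft_force: [0.2, -0.7, -0.0]
gripper_width: 0.06
finger_force: 0.0
```

```bash
python3 - <<'E'
from h import *
im,K,T=cam('wrist'); save('w2.png',im)
print([(np.round(r['bbox']).tolist(),round(r['conf'],2)) for r in models.spot_in('heat_sink','wrist')])
o=ctrl.get_obs();print(o['tcp_pos'],o['orientation'],o['ft_force'],o['joint_positions'])
for z in(.043,.058): print(proj(np.array(o['tcp_pos'])*[1,1,0]+[0,0,z],K,T))
E
```

```text
[([320.0, 175.0, 78.0, 114.0], 0.98), ([187.0, 59.0, 90.0, 115.0], 0.9), ([434.0, 278.0, 117.0, 56.0], 0.71)]
[ 0.51504121 -0.27296852  0.20833022] [1.70877105e-01 3.13677367e+00 4.20906128e-04] [ 0.27463759 -0.47869694 -0.47703642] [ 0.56528728  0.38797788 -0.21041033  1.73767822  0.09219188  1.02549662
  1.78414851]
[[318.20639082 189.53074133]]
[[318.19286781 193.45585409]]
```

View pics/w2.png

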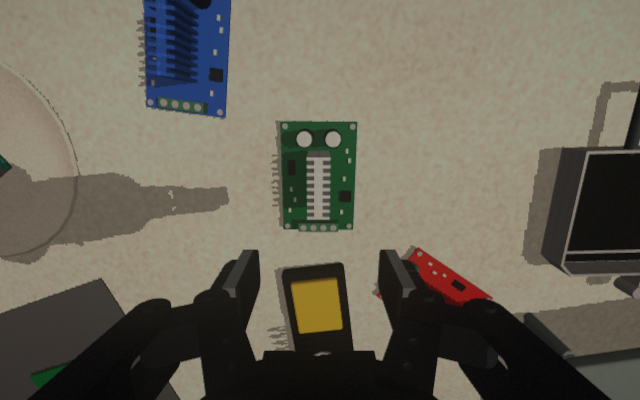

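apply_moves:
  steps:
    - {"x":6,"y":0,"z":33,"wx":0,"wy":0,"wz":0}
    - {"x":6,"y":0,"z":66,"wx":0,"wy":0,"wz":0}
    - {"x":6,"y":0,"z":99,"wx":0,"wy":0,"wz":0}
    - {"x":6,"y":0,"z":125,"wx":0,"wy":0,"wz":0}
    - {"x":6,"y":0,"z":145,"wx":0,"wy":0,"wz":0}
    - {"x":6,"y":0,"z":158,"wx":0,"wy":0,"wz":0}
    - {"x":6,"y":0,"z":164,"wx":0,"wy":0,"wz":0}
    - {"x":6,"y":0,"z":164,"wx":0,"wy":0,"wz":0}

```text
time: 3.55
tcp_pos: [0.5085, -0.2716, 0.043]
orientation: [-0.167, -3.135, -0.001]
ft_force: [-0.1, -0.2, 0.4]
gripper_width: 0.0598
finger_force: 0.0
```

apply_moves:
  steps:
    - {"x":0,"y":0,"z":0,"wx":0,"wy":0,"wz":0}
    - {"x":0,"y":0,"z":0,"wx":0,"wy":0,"wz":0}
    - {"x":0,"y":0,"z":0,"wx":0,"wy":0,"wz":0}
    - {"x":0,"y":0,"z":0,"wx":0,"wy":0,"wz":0}
    - {"x":0,"y":0,"z":0,"wx":0,"wy":0,"wz":0}
    - {"x":0,"y":0,"z":0,"wx":0,"wy":0,"wz":0}
  grip: 10
  grip_force: 40

```text
time: 4.05
tcp_pos: [0.5099, -0.2728, 0.0457]
orientation: [0.165, 3.135, -0.001]
ft_force: [-1.4, 0.1, 6.1]
gripper_width: 0.0215
finger_force: 41.0
```

apply_moves:
  steps:
    - {"x":0,"y":0,"z":-15,"wx":0,"wy":0,"wz":0}
    - {"x":0,"y":0,"z":-40,"wx":0,"wy":0,"wz":0}
    - {"x":0,"y":0,"z":-70,"wx":0,"wy":0,"wz":0}
    - {"x":0,"y":15,"z":-100,"wx":0,"wy":0,"wz":6}
    - {"x":-4,"y":40,"z":-120,"wx":0,"wy":0,"wz":12}
    - {"x":-8,"y":70,"z":-120,"wx":0,"wy":0,"wz":18}
    - {"x":-12,"y":100,"z":-120,"wx":0,"wy":0,"wz":24}
    - {"x":-14,"y":130,"z":-120,"wx":0,"wy":0,"wz":30}
    - {"x":-16,"y":160,"z":-120,"wx":0,"wy":0,"wz":36}
    - {"x":-17,"y":180,"z":-120,"wx":0,"wy":0,"wz":42}

```text
time: 4.88
tcp_pos: [0.545, -0.0917, 0.1646]
orientation: [1.282, 2.868, 0.002]
ft_force: [0.4, 0.6, -1.9]
gripper_width: 0.0215
finger_force: 40.1
```

apply_moves:
  steps:
    - {"x":18,"y":24,"z":0,"wx":0,"wy":0,"wz":6}
    - {"x":36,"y":48,"z":0,"wx":0,"wy":0,"wz":12}
    - {"x":54,"y":72,"z":0,"wx":0,"wy":0,"wz":18}
    - {"x":72,"y":96,"z":0,"wx":0,"wy":0,"wz":24}
    - {"x":88,"y":118,"z":0,"wx":0,"wy":0,"wz":30}
    - {"x":100,"y":134,"z":0,"wx":0,"wy":0,"wz":36}
    - {"x":106,"y":143,"z":0,"wx":0,"wy":0,"wz":42}
    - {"x":106,"y":143,"z":0,"wx":0,"wy":0,"wz":46}
    - {"x":106,"y":143,"z":0,"wx":0,"wy":0,"wz":46}

```text
time: 5.63
tcp_pos: [0.5798, 0.0806, 0.1642]
orientation: [-2.299, -2.141, 0.0]
ft_force: [-0.3, -0.8, -1.7]
gripper_width: 0.0214
finger_force: 40.1
```

```bash
python3 - <<'E'
from h import *
im,K,T=cam('wrist'); save('w3.png',im)
o=ctrl.get_obs();print(o['tcp_pos'],o['orientation'],o['ft_force'],o['joint_positions'])
im2,K,T=cam('side'); save('s3.png',cv2.resize(im2[90:310,200:480],None,fx=2.5,fy=2.5))
E
```

```text
[0.57978083 0.07956976 0.16424231] [ 2.29540575e+00  2.14487852e+00 -8.07792214e-04] [ 0.03173464 -0.14730725 -2.04644447] [-0.24395528  0.42755925  0.03258675  1.78870606 -0.01653856  0.92601795
 -0.27212865]
```

View pics/w3.png

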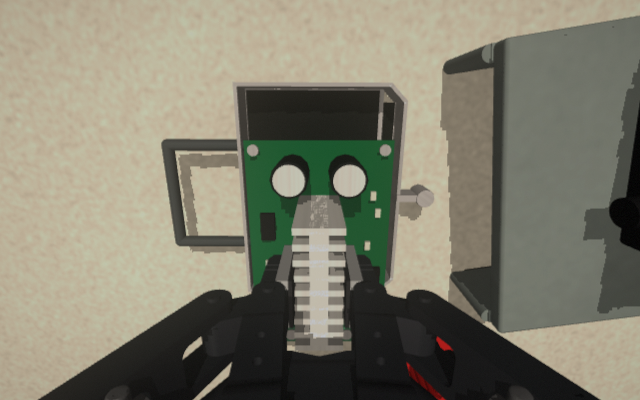

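```bash
python3 - <<'E'
from h import *
im,K,T=cam('wrist')
g=lambda p,z:ray(p,z,K,T).round(4)[:2]
h=(g((169,144),.024)+g((182,241),.024))/2; k=g((425,197),.034); d=k-h
print('handle',h,'knob',k,np.linalg.norm(d),'yaw',np.degrees(np.arctan2(d[1],d[0])), 'org',h+d/np.linalg.norm(d)*.132)
a,b=g((493,41),.084),g((497,331),.084); e=a-b
print('deck front',a,b,np.linalg.norm(e),'yaw',np.degrees(np.arctan2(-e[0],e[1])),'mid',(a+b)/2)
E
```

```text
handle [0.45125 0.09075] knob [0.6738 0.0764] 0.22301216334541035 yaw -3.6893183678345465 org [0.58297645 0.08225629]
deck front [0.6947 0.1882] [ 0.719  -0.0261] 0.21567331777482351 yaw 6.469275720986003 mid [0.70685 0.08105]
```

View pics/s3.png

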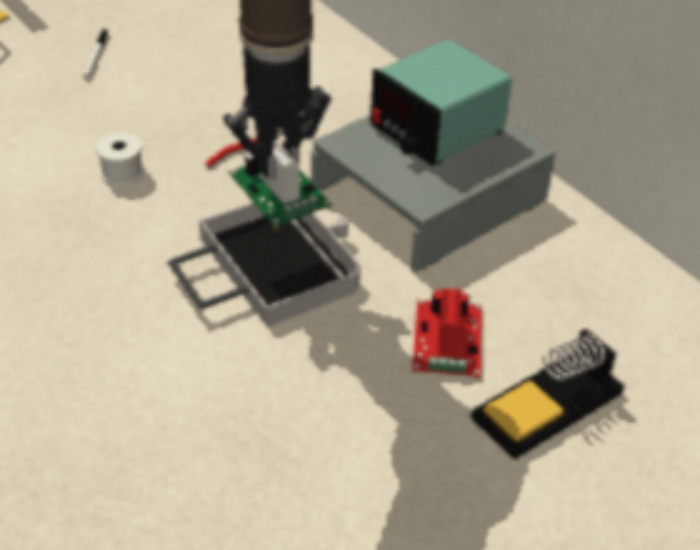

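apply_moves:
  steps:
    - {"x":2,"y":2,"z":30,"wx":0,"wy":0,"wz":0}
    - {"x":2,"y":2,"z":60,"wx":0,"wy":0,"wz":0}
    - {"x":2,"y":2,"z":85,"wx":0,"wy":0,"wz":0}
    - {"x":2,"y":2,"z":100,"wx":0,"wy":0,"wz":0}
    - {"x":2,"y":2,"z":106,"wx":0,"wy":0,"wz":0}
    - {"x":2,"y":2,"z":110,"wx":0,"wy":0,"wz":0}
    - {"x":2,"y":2,"z":112,"wx":0,"wy":0,"wz":0}
    - {"x":2,"y":2,"z":112,"wx":0,"wy":0,"wz":0}

```text
time: 6.45
tcp_pos: [0.5828, 0.081, 0.053]
orientation: [2.297, 2.142, 0.002]
ft_force: [0.3, 0.4, -0.9]
gripper_width: 0.0215
finger_force: 40.0
```

apply_moves:
  steps:
    - {"x":0,"y":0,"z":1,"wx":0,"wy":0,"wz":0}
    - {"x":0,"y":0,"z":2,"wx":0,"wy":0,"wz":0}
    - {"x":0,"y":0,"z":2,"wx":0,"wy":0,"wz":0}

```text
time: 6.7
tcp_pos: [0.5826, 0.0813, 0.0509]
orientation: [2.297, 2.142, 0.002]
ft_force: [-0.6, -0.1, -1.2]
gripper_width: 0.0216
finger_force: 40.0
```

apply_moves:
  steps:
    - {"x":0,"y":0,"z":1,"wx":0,"wy":0,"wz":0}
    - {"x":0,"y":0,"z":1,"wx":0,"wy":0,"wz":0}
    - {"x":0,"y":0,"z":2,"wx":0,"wy":0,"wz":0}
    - {"x":0,"y":0,"z":2,"wx":0,"wy":0,"wz":0}

```text
time: 7.03
tcp_pos: [0.5826, 0.0813, 0.0496]
orientation: [2.297, 2.142, 0.001]
ft_force: [-3.0, 0.4, 9.7]
gripper_width: 0.0216
finger_force: 41.8
```

apply_moves:
  steps:
    - {"x":0,"y":0,"z":-1,"wx":0,"wy":0,"wz":0}
    - {"x":0,"y":0,"z":-1,"wx":0,"wy":0,"wz":0}
    - {"x":0,"y":0,"z":-1,"wx":0,"wy":0,"wz":0}
    - {"x":0,"y":0,"z":-1,"wx":0,"wy":0,"wz":0}
    - {"x":0,"y":0,"z":-1,"wx":0,"wy":0,"wz":0}
  grip: 48

```text
time: 7.45
tcp_pos: [0.5822, 0.0812, 0.0491]
orientation: [-2.298, -2.142, 0.0]
ft_force: [-0.1, 0.6, 0.5]
gripper_width: 0.0481
finger_force: 0.0
```

apply_moves:
  steps:
    - {"x":0,"y":0,"z":-20,"wx":0,"wy":0,"wz":0}
    - {"x":0,"y":0,"z":-50,"wx":0,"wy":0,"wz":0}
    - {"x":0,"y":-20,"z":-85,"wx":0,"wy":0,"wz":0}
    - {"x":0,"y":-45,"z":-110,"wx":0,"wy":0,"wz":0}
    - {"x":0,"y":-70,"z":-120,"wx":0,"wy":0,"wz":0}
    - {"x":0,"y":-70,"z":-120,"wx":0,"wy":0,"wz":0}
    - {"x":0,"y":-70,"z":-120,"wx":0,"wy":0,"wz":0}

```text
time: 8.03
tcp_pos: [0.5121, 0.0863, 0.1703]
orientation: [2.296, 2.143, 0.003]
ft_force: [-0.1, -0.0, -0.2]
gripper_width: 0.048
finger_force: 0.0
```

```bash
python3 - <<'E'
from h import *
im,K,T=cam('wrist'); save('w4.png',im)
o=ctrl.get_obs();print(o['tcp_pos'],o['orientation'],o['ft_force'])
E
```

```text
[0.51268831 0.08610812 0.16959071] [2.29682469e+00 2.14247460e+00 1.58780390e-03] [ 0.21715715 -0.00969568 -0.53818156]
```

View pics/w4.png

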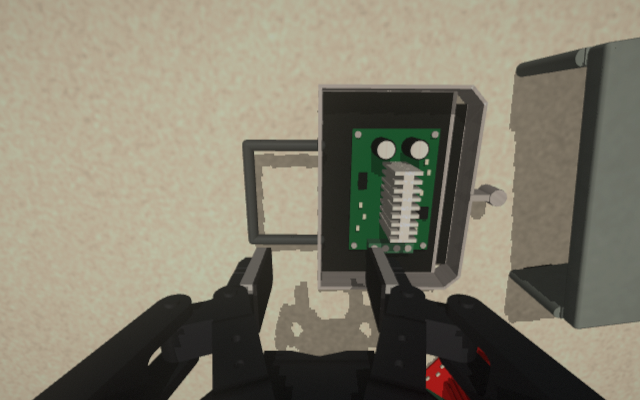

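```bash
python3 - <<'E'
from h import *
im,K,T=cam('wrist'); save('w5.png',np.hstack([cv2.resize(im[20:340,490:640],None,fx=1.8,fy=1.8)]))
g=lambda p,z:ray(p,z,K,T).round(4)[:2]
h=(g((249,143),.024)+g((255,240),.024))/2; k=g((497,198),.034); d=k-h
print('handle',h,'knob',k,np.linalg.norm(d),'yaw',np.degrees(np.arctan2(d[1],d[0])), 'org',h+d/np.linalg.norm(d)*.132)
for pa,pb,z in [((604,42),(577,328),.084),((586,50),(565,318),.068),((517,70),(511,275),.0)]:
    a,b=g(pa,z),g(pb,z); e=a-b
    print(a,b,np.linalg.norm(e),'yaw',np.degrees(np.arctan2(-e[0],e[1])),'mid',(a+b)/2)
# side + scene: predict shelf model outlines
E
```

```text
handle [0.4524  0.09305] knob [0.6732 0.0764] 0.22142687844974918 yaw -4.31237624664134 org [0.5840263  0.08312438]
[0.7005 0.1907] [ 0.7216 -0.0256] 0.2173267125780906 yaw 5.571557820723985 mid [0.71105 0.08255]
[0.703  0.1887] [ 0.7244 -0.0283] 0.21805265419159658 yaw 5.632155959823405 mid [0.7137 0.0802]
[0.6991 0.1847] [ 0.7174 -0.0243] 0.20979964251637798 yaw 5.004045324016949 mid [0.70825 0.0802 ]
```

View pics/w5.png

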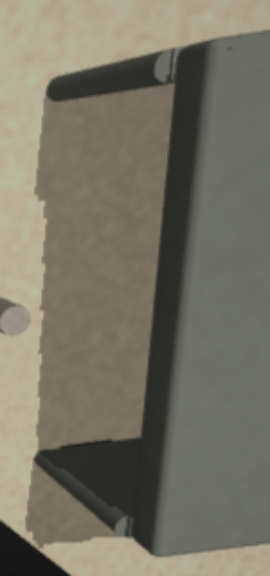

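apply_moves:
  steps:
    - {"x":2,"y":-30,"z":15,"wx":0,"wy":0,"wz":0}
    - {"x":2,"y":-55,"z":40,"wx":0,"wy":0,"wz":0}
    - {"x":2,"y":-61,"z":70,"wx":0,"wy":0,"wz":0}
    - {"x":2,"y":-61,"z":95,"wx":0,"wy":0,"wz":0}
    - {"x":2,"y":-61,"z":120,"wx":0,"wy":0,"wz":0}
    - {"x":2,"y":-61,"z":135,"wx":0,"wy":0,"wz":0}
    - {"x":2,"y":-61,"z":142,"wx":0,"wy":0,"wz":0}
    - {"x":2,"y":-61,"z":142,"wx":0,"wy":0,"wz":0}

```text
time: 8.8
tcp_pos: [0.4509, 0.0918, 0.0251]
orientation: [-2.297, -2.141, 0.006]
ft_force: [0.0, 0.4, 0.1]
gripper_width: 0.0481
finger_force: 0.0
```

apply_moves:
  steps:
    - {"x":0,"y":0,"z":0,"wx":0,"wy":0,"wz":0}
    - {"x":0,"y":0,"z":0,"wx":0,"wy":0,"wz":0}
    - {"x":0,"y":0,"z":0,"wx":0,"wy":0,"wz":0}
    - {"x":0,"y":0,"z":0,"wx":0,"wy":0,"wz":0}
    - {"x":0,"y":0,"z":0,"wx":0,"wy":0,"wz":0}
    - {"x":0,"y":0,"z":0,"wx":0,"wy":0,"wz":0}
  grip: 5
  grip_force: 60

```text
time: 9.3
tcp_pos: [0.4516, 0.0924, 0.0282]
orientation: [2.298, 2.142, 0.001]
ft_force: [-3.3, 0.8, 5.4]
gripper_width: 0.0076
finger_force: 58.6
```

apply_moves:
  steps:
    - {"x":0,"y":0,"z":-2.5,"wx":0,"wy":0,"wz":0}
    - {"x":-2,"y":4,"z":-2.5,"wx":0,"wy":0,"wz":-1}
    - {"x":-5,"y":9,"z":-2.5,"wx":0,"wy":0,"wz":-2}
    - {"x":-8,"y":15,"z":-2.5,"wx":0,"wy":0,"wz":-3}
    - {"x":-12,"y":21,"z":-2.5,"wx":0,"wy":0,"wz":-4}
    - {"x":-16,"y":27,"z":-2.5,"wx":0,"wy":0,"wz":-5.5}
    - {"x":-20,"y":34,"z":-2.5,"wx":0,"wy":0,"wz":-7}
    - {"x":-24,"y":41,"z":-2.5,"wx":0,"wy":0,"wz":-8.5}
    - {"x":-27,"y":46,"z":-2.5,"wx":0,"wy":0,"wz":-9.3}
    - {"x":-27,"y":46,"z":-2.5,"wx":0,"wy":0,"wz":-9.3}

```text
time: 10.13
tcp_pos: [0.4973, 0.0609, 0.0297]
orientation: [2.116, 2.32, 0.001]
ft_force: [1.3, 0.1, -3.4]
gripper_width: 0.0077
finger_force: 58.6
```

```bash
python3 - <<'E'
from h import *
im,K,T=cam('wrist'); save('w6.png',im)
o=ctrl.get_obs();print(o['tcp_pos'],o['orientation'],o['ft_force'],o['ft_torque'],o['gripper_width'])
E
```

```text
[0.49711245 0.06152385 0.0298218 ] [2.11705855e+00 2.31943631e+00 2.23711584e-03] [ 0.57729679 -0.85282728 -2.75007226] [-0.04449234 -0.21379949 -0.0436688 ] 0.007831342546625833
```

View pics/w6.png

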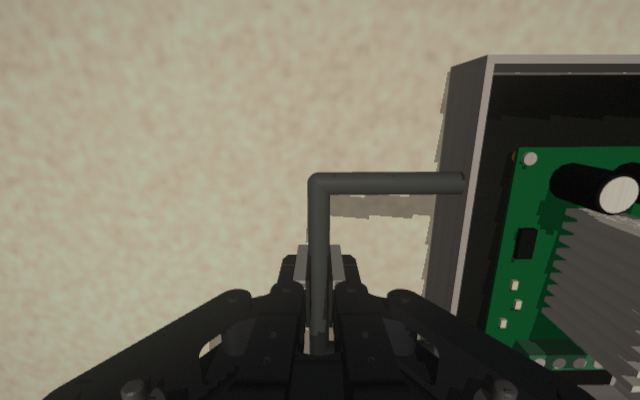

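apply_moves:
  steps:
    - {"x":0,"y":0,"z":1,"wx":0,"wy":0,"wz":0}
    - {"x":0,"y":0,"z":1.5,"wx":0,"wy":0,"wz":0}

```text
time: 10.35
tcp_pos: [0.4967, 0.0624, 0.0285]
orientation: [2.116, 2.32, 0.003]
ft_force: [1.5, -0.1, -2.3]
gripper_width: 0.0074
finger_force: 58.7
```

```bash
python3 - <<'E'
from h import *
im,K,T=cam('scene')
o=ctrl.get_obs();print(o['tcp_pos'],o['ft_force'],o['time'])
S=5; r0,c0=190,300
crop=cv2.resize(im[r0:r0+115,c0:c0+155],None,fx=S,fy=S,interpolation=cv2.INTER_CUBIC)
def draw(org,yaw,P,col):
    R=np.array([[np.cos(yaw),-np.sin(yaw),0],[np.sin(yaw),np.cos(yaw),0],[0,0,1]])
    q=(proj(np.array(P)@R.T+[*org,0],K,T)-[c0-.0,r0-.0])*S
    cv2.polylines(crop,[np.int32(q)],False,col,1)
draw((.713,.081),np.radians(5),[[.24,.11,.084],[0,.11,.084],[0,-.11,.084],[.24,-.11,.084]],(255,0,0))
t=np.array(o['tcp_pos'][:2]);y=np.radians(5.2);org=t+.132*np.array([np.cos(y),np.sin(y)])
draw(org,y,[[-.07,-.095,.032],[-.07,.095,.032],[.056,.095,.032],[.07,.081,.032],[.07,-.081,.032],[.056,-.095,.032],[-.07,-.095,.032]],(255,255,0))
draw(org,y,[[.07,0,.034],[.1,0,.034]],(255,255,0))
save('s7.png',crop)
E
```

```text
[0.49654986 0.0625071  0.02847982] [ 2.81389124 -0.53044458 -2.57589917] 10.4
```

View pics/s7.png

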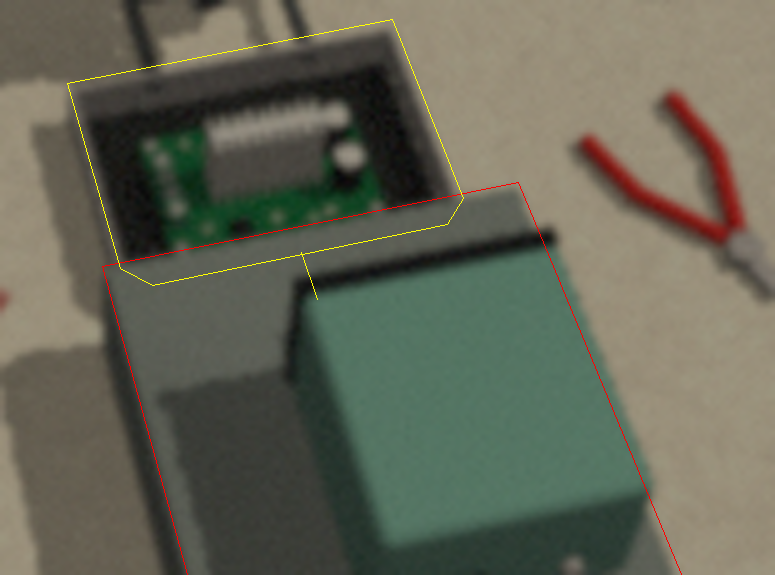

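apply_moves:
  steps:
    - {"x":0,"y":1,"z":1,"wx":0,"wy":0,"wz":0}
    - {"x":0,"y":3,"z":1.5,"wx":0,"wy":0,"wz":0}
    - {"x":0,"y":5,"z":1.5,"wx":0,"wy":0,"wz":0}
    - {"x":0,"y":7,"z":1.5,"wx":0,"wy":0,"wz":0}
    - {"x":0,"y":9,"z":1.5,"wx":0,"wy":0,"wz":0}
    - {"x":0,"y":11,"z":1.5,"wx":0,"wy":0,"wz":0}
    - {"x":0,"y":13,"z":1.5,"wx":0,"wy":0,"wz":0}
    - {"x":0,"y":14,"z":1.5,"wx":0,"wy":0,"wz":0}

```text
time: 11.07
tcp_pos: [0.5056, 0.0632, 0.0265]
orientation: [-2.112, -2.319, 0.01]
ft_force: [-12.2, -1.5, 11.7]
gripper_width: 0.0075
finger_force: 60.3
```

apply_moves:
  steps:
    - {"x":0,"y":0,"z":-1,"wx":0,"wy":0,"wz":0}
    - {"x":0,"y":0,"z":-1.5,"wx":0,"wy":0,"wz":0}
    - {"x":0,"y":0,"z":-1.5,"wx":0,"wy":0,"wz":0}

```text
time: 11.32
tcp_pos: [0.5062, 0.0633, 0.0282]
orientation: [-2.113, -2.32, 0.008]
ft_force: [-9.6, -1.6, 9.2]
gripper_width: 0.0074
finger_force: 60.1
```

apply_moves:
  steps:
    - {"x":0,"y":0,"z":-1,"wx":0,"wy":0,"wz":0}
    - {"x":0,"y":0,"z":-2,"wx":0,"wy":0,"wz":0}
    - {"x":0,"y":0,"z":-2.5,"wx":0,"wy":0,"wz":0}
    - {"x":0,"y":0,"z":-2.5,"wx":0,"wy":0,"wz":0}

```text
time: 11.65
tcp_pos: [0.5091, 0.0636, 0.0307]
orientation: [-2.116, -2.322, 0.001]
ft_force: [-2.3, -0.2, -2.4]
gripper_width: 0.0075
finger_force: 58.8
```

apply_moves:
  steps:
    - {"x":0,"y":1.5,"z":0.5,"wx":0,"wy":0,"wz":0}
    - {"x":0,"y":3,"z":0.5,"wx":0,"wy":0,"wz":0}
    - {"x":0,"y":4.5,"z":0.5,"wx":0,"wy":0,"wz":0}
    - {"x":0,"y":6,"z":0.5,"wx":0,"wy":0,"wz":0}
    - {"x":0,"y":7.5,"z":0.5,"wx":0,"wy":0,"wz":0}
    - {"x":0,"y":9,"z":0.5,"wx":0,"wy":0,"wz":0}
    - {"x":0,"y":9,"z":0.5,"wx":0,"wy":0,"wz":0}

```text
time: 12.23
tcp_pos: [0.5192, 0.0643, 0.0303]
orientation: [2.116, 2.321, 0.001]
ft_force: [-1.7, -0.9, -1.8]
gripper_width: 0.0077
finger_force: 58.8
```

apply_moves:
  steps:
    - {"x":0,"y":3,"z":0,"wx":0,"wy":0,"wz":0}
    - {"x":0,"y":7,"z":0,"wx":0,"wy":0,"wz":0}
    - {"x":0,"y":11,"z":0,"wx":0,"wy":0,"wz":0}
    - {"x":0,"y":15,"z":0,"wx":0,"wy":0,"wz":0}
    - {"x":0,"y":19,"z":0,"wx":0,"wy":0,"wz":0}
    - {"x":0,"y":23,"z":0,"wx":0,"wy":0,"wz":0}
    - {"x":0,"y":27,"z":0,"wx":0,"wy":0,"wz":0}
    - {"x":0,"y":30,"z":0,"wx":0,"wy":0,"wz":0}
    - {"x":0,"y":30,"z":0,"wx":0,"wy":0,"wz":0}

```text
time: 12.98
tcp_pos: [0.5496, 0.0672, 0.0304]
orientation: [2.116, 2.321, 0.002]
ft_force: [0.5, -0.8, -2.7]
gripper_width: 0.0076
finger_force: 58.8
```

apply_moves:
  steps:
    - {"x":0,"y":3,"z":0.5,"wx":0,"wy":0,"wz":0}
    - {"x":0,"y":6,"z":0.5,"wx":0,"wy":0,"wz":0}
    - {"x":0,"y":9,"z":0.5,"wx":0,"wy":0,"wz":0}
    - {"x":0,"y":12,"z":0.5,"wx":0,"wy":0,"wz":0}
    - {"x":0,"y":15,"z":0.5,"wx":0,"wy":0,"wz":0}
    - {"x":0,"y":18,"z":0.5,"wx":0,"wy":0,"wz":0}
    - {"x":0,"y":20,"z":0.5,"wx":0,"wy":0,"wz":0}
    - {"x":0,"y":20,"z":0.5,"wx":0,"wy":0,"wz":0}

```text
time: 13.65
tcp_pos: [0.5692, 0.069, 0.0299]
orientation: [2.116, 2.321, 0.001]
ft_force: [0.4, 0.6, -3.3]
gripper_width: 0.0075
finger_force: 58.8
```

apply_moves:
  steps:
    - {"x":0,"y":0,"z":0.5,"wx":0,"wy":0,"wz":0}
    - {"x":0,"y":2,"z":1,"wx":0,"wy":0,"wz":0}
    - {"x":0,"y":4,"z":1,"wx":0,"wy":0,"wz":0}
    - {"x":0,"y":6,"z":1,"wx":0,"wy":0,"wz":0}
    - {"x":0,"y":8,"z":1,"wx":0,"wy":0,"wz":0}
    - {"x":0,"y":10,"z":1,"wx":0,"wy":0,"wz":0}
    - {"x":0,"y":12,"z":1,"wx":0,"wy":0,"wz":0}
    - {"x":0,"y":12,"z":1,"wx":0,"wy":0,"wz":0}

```text
time: 14.32
tcp_pos: [0.581, 0.0701, 0.0289]
orientation: [2.116, 2.321, 0.001]
ft_force: [-0.9, -0.7, -2.6]
gripper_width: 0.0074
finger_force: 58.8
```

apply_moves:
  steps:
    - {"x":0,"y":0,"z":1,"wx":0,"wy":0,"wz":0}
    - {"x":0,"y":2,"z":1,"wx":0,"wy":0,"wz":0}
    - {"x":0,"y":4,"z":1,"wx":0,"wy":0,"wz":0}
    - {"x":0,"y":6,"z":1,"wx":0,"wy":0,"wz":0}
    - {"x":0,"y":8,"z":1,"wx":0,"wy":0,"wz":0}
    - {"x":0,"y":10,"z":1,"wx":0,"wy":0,"wz":0}
    - {"x":0,"y":10,"z":1,"wx":0,"wy":0,"wz":0}

```text
time: 14.9
tcp_pos: [0.5889, 0.0708, 0.0282]
orientation: [-2.115, -2.32, 0.004]
ft_force: [-8.9, -1.2, 8.1]
gripper_width: 0.0075
finger_force: 60.0
```

apply_moves:
  steps:
    - {"x":0,"y":0,"z":-1,"wx":0,"wy":0,"wz":0}
    - {"x":0,"y":0,"z":-1,"wx":0,"wy":0,"wz":0}
    - {"x":0,"y":0,"z":-1,"wx":0,"wy":0,"wz":0}

```text
time: 15.15
tcp_pos: [0.5903, 0.0709, 0.0288]
orientation: [2.116, 2.322, 0.0]
ft_force: [-4.1, 0.4, -1.5]
gripper_width: 0.0074
finger_force: 59.0
```

apply_moves:
  steps:
    - {"x":0,"y":1,"z":0.3,"wx":0,"wy":0,"wz":0}
    - {"x":0,"y":2,"z":0.3,"wx":0,"wy":0,"wz":0}
    - {"x":0,"y":3,"z":0.3,"wx":0,"wy":0,"wz":0}
    - {"x":0,"y":4,"z":0.3,"wx":0,"wy":0,"wz":0}
    - {"x":0,"y":5,"z":0.3,"wx":0,"wy":0,"wz":0}
    - {"x":0,"y":6,"z":0.3,"wx":0,"wy":0,"wz":0}
    - {"x":0,"y":7,"z":0.3,"wx":0,"wy":0,"wz":0}
    - {"x":0,"y":8,"z":0.3,"wx":0,"wy":0,"wz":0}
    - {"x":0,"y":8,"z":0.3,"wx":0,"wy":0,"wz":0}

```text
time: 15.9
tcp_pos: [0.5986, 0.0717, 0.0285]
orientation: [2.116, 2.322, 0.001]
ft_force: [-1.8, -1.6, -2.1]
gripper_width: 0.0075
finger_force: 58.9
```

apply_moves:
  steps:
    - {"x":0,"y":1,"z":0,"wx":0,"wy":0,"wz":0}
    - {"x":0,"y":2,"z":0,"wx":0,"wy":0,"wz":0}
    - {"x":0,"y":3,"z":0,"wx":0,"wy":0,"wz":0}
    - {"x":0,"y":4,"z":0,"wx":0,"wy":0,"wz":0}
    - {"x":0,"y":5,"z":0,"wx":0,"wy":0,"wz":0}
    - {"x":0,"y":6,"z":0,"wx":0,"wy":0,"wz":0}
    - {"x":0,"y":7,"z":0,"wx":0,"wy":0,"wz":0}
    - {"x":0,"y":8,"z":0,"wx":0,"wy":0,"wz":0}
    - {"x":0,"y":8,"z":0,"wx":0,"wy":0,"wz":0}

```text
time: 16.65
tcp_pos: [0.6065, 0.0724, 0.0285]
orientation: [2.116, 2.322, 0.0]
ft_force: [-2.9, 0.2, -2.4]
gripper_width: 0.0075
finger_force: 58.9
```

apply_moves:
  steps:
    - {"x":0,"y":1,"z":0,"wx":0,"wy":0,"wz":0}
    - {"x":0,"y":2,"z":0,"wx":0,"wy":0,"wz":0}
    - {"x":0,"y":3,"z":0,"wx":0,"wy":0,"wz":0}
    - {"x":0,"y":4,"z":0,"wx":0,"wy":0,"wz":0}
    - {"x":0,"y":5,"z":0,"wx":0,"wy":0,"wz":0}
    - {"x":0,"y":6,"z":0,"wx":0,"wy":0,"wz":0}
    - {"x":0,"y":7,"z":0,"wx":0,"wy":0,"wz":0}
    - {"x":0,"y":8,"z":0,"wx":0,"wy":0,"wz":0}
    - {"x":0,"y":8,"z":0,"wx":0,"wy":0,"wz":0}

```text
time: 17.4
tcp_pos: [0.6145, 0.0732, 0.0285]
orientation: [2.116, 2.322, 0.001]
ft_force: [-2.3, 0.8, -2.3]
gripper_width: 0.0075
finger_force: 58.9
```

apply_moves:
  steps:
    - {"x":0,"y":1,"z":0,"wx":0,"wy":0,"wz":0}
    - {"x":0,"y":2,"z":0,"wx":0,"wy":0,"wz":0}
    - {"x":0,"y":3,"z":0,"wx":0,"wy":0,"wz":0}
    - {"x":0,"y":4,"z":0,"wx":0,"wy":0,"wz":0}
    - {"x":0,"y":5,"z":0,"wx":0,"wy":0,"wz":0}
    - {"x":0,"y":6,"z":0,"wx":0,"wy":0,"wz":0}
    - {"x":0,"y":7,"z":0,"wx":0,"wy":0,"wz":0}
    - {"x":0,"y":8,"z":0,"wx":0,"wy":0,"wz":0}
    - {"x":0,"y":8,"z":0,"wx":0,"wy":0,"wz":0}

```text
time: 18.15
tcp_pos: [0.6208, 0.0739, 0.0284]
orientation: [-2.115, -2.32, 0.003]
ft_force: [-6.0, -0.9, 2.4]
gripper_width: 0.0072
finger_force: 59.4
```

apply_moves:
  steps:
    - {"x":0,"y":1,"z":-0.3,"wx":0,"wy":0,"wz":0}
    - {"x":0,"y":2,"z":-0.5,"wx":0,"wy":0,"wz":0}
    - {"x":0,"y":3,"z":-0.7,"wx":0,"wy":0,"wz":0}
    - {"x":0,"y":4,"z":-0.7,"wx":0,"wy":0,"wz":0}
    - {"x":0,"y":4,"z":-0.7,"wx":0,"wy":0,"wz":0}

```text
time: 18.57
tcp_pos: [0.6228, 0.0737, 0.0284]
orientation: [-2.114, -2.318, 0.009]
ft_force: [-12.6, -1.3, 2.0]
gripper_width: 0.0073
finger_force: 59.6
```

apply_moves:
  steps:
    - {"x":0,"y":1,"z":-0.3,"wx":0,"wy":0,"wz":0}
    - {"x":0,"y":2,"z":-0.6,"wx":0,"wy":0,"wz":0}
    - {"x":0,"y":2,"z":-0.6,"wx":0,"wy":0,"wz":0}

```text
time: 18.82
tcp_pos: [0.6255, 0.0739, 0.0287]
orientation: [-2.114, -2.319, 0.007]
ft_force: [-8.4, -0.7, -3.3]
gripper_width: 0.0076
finger_force: 59.0
```

apply_moves:
  steps:
    - {"x":0,"y":1,"z":0.2,"wx":0,"wy":0,"wz":0}
    - {"x":0,"y":2,"z":0.3,"wx":0,"wy":0,"wz":0}
    - {"x":0,"y":3,"z":0.3,"wx":0,"wy":0,"wz":0}
    - {"x":0,"y":3,"z":0.3,"wx":0,"wy":0,"wz":0}

```text
time: 19.15
tcp_pos: [0.6295, 0.0743, 0.0287]
orientation: [-2.115, -2.32, 0.005]
ft_force: [-6.0, -0.6, -2.2]
gripper_width: 0.0078
finger_force: 59.0
```

apply_moves:
  steps:
    - {"x":0,"y":1,"z":0,"wx":0,"wy":0,"wz":0}
    - {"x":0,"y":2,"z":0,"wx":0,"wy":0,"wz":0}
    - {"x":0,"y":3,"z":0,"wx":0,"wy":0,"wz":0}
    - {"x":0,"y":4,"z":0,"wx":0,"wy":0,"wz":0}
    - {"x":0,"y":4,"z":0,"wx":0,"wy":0,"wz":0}

```text
time: 19.57
tcp_pos: [0.6361, 0.075, 0.0298]
orientation: [2.116, 2.321, 0.002]
ft_force: [0.1, -0.4, -3.6]
gripper_width: 0.0077
finger_force: 59.1
```

apply_moves:
  steps:
    - {"x":0,"y":0,"z":0.5,"wx":0,"wy":0,"wz":0}
    - {"x":0,"y":1,"z":0.8,"wx":0,"wy":0,"wz":0}
    - {"x":0,"y":2,"z":0.8,"wx":0,"wy":0,"wz":0}
    - {"x":0,"y":3,"z":0.8,"wx":0,"wy":0,"wz":0}
    - {"x":0,"y":3,"z":0.8,"wx":0,"wy":0,"wz":0}

```text
time: 19.98
tcp_pos: [0.6385, 0.0754, 0.0288]
orientation: [2.116, 2.321, 0.001]
ft_force: [-1.0, -0.6, -3.2]
gripper_width: 0.0077
finger_force: 59.1
```

apply_moves:
  steps:
    - {"x":0,"y":0.5,"z":0.4,"wx":0,"wy":0,"wz":0}
    - {"x":0,"y":1,"z":0.4,"wx":0,"wy":0,"wz":0}
    - {"x":0,"y":2,"z":0.4,"wx":0,"wy":0,"wz":0}
    - {"x":0,"y":3,"z":0.4,"wx":0,"wy":0,"wz":0}
    - {"x":0,"y":3,"z":0.4,"wx":0,"wy":0,"wz":0}

```text
time: 20.4
tcp_pos: [0.6394, 0.0755, 0.0283]
orientation: [-2.115, -2.32, 0.004]
ft_force: [-9.0, -1.4, 5.7]
gripper_width: 0.0076
finger_force: 60.0
```

apply_moves:
  steps:
    - {"x":0,"y":0.5,"z":-0.6,"wx":0,"wy":0,"wz":0}
    - {"x":0,"y":1,"z":-1,"wx":0,"wy":0,"wz":0}
    - {"x":0,"y":1.5,"z":-1.2,"wx":0,"wy":0,"wz":0}
    - {"x":0,"y":1.5,"z":-1.2,"wx":0,"wy":0,"wz":0}

```text
time: 20.73
tcp_pos: [0.6398, 0.0755, 0.0284]
orientation: [-2.114, -2.319, 0.007]
ft_force: [-8.4, -1.6, -0.1]
gripper_width: 0.0076
finger_force: 59.4
```

apply_moves:
  steps:
    - {"x":0,"y":0.8,"z":-0.2,"wx":0,"wy":0,"wz":0}
    - {"x":0,"y":1.6,"z":-0.4,"wx":0,"wy":0,"wz":0}
    - {"x":0,"y":2.4,"z":-0.6,"wx":0,"wy":0,"wz":0}
    - {"x":0,"y":2.4,"z":-0.6,"wx":0,"wy":0,"wz":0}

```text
time: 21.07
tcp_pos: [0.6402, 0.0755, 0.0284]
orientation: [-2.112, -2.317, 0.012]
ft_force: [-13.8, -1.8, 0.4]
gripper_width: 0.0072
finger_force: 59.6
```

apply_moves:
  steps:
    - {"x":0,"y":0.6,"z":-0.2,"wx":0,"wy":0,"wz":0}
    - {"x":0,"y":1.2,"z":-0.3,"wx":0,"wy":0,"wz":0}
    - {"x":0,"y":1.2,"z":-0.3,"wx":0,"wy":0,"wz":0}

```text
time: 21.32
tcp_pos: [0.6404, 0.0756, 0.0284]
orientation: [-2.111, -2.316, 0.015]
ft_force: [-16.0, -2.2, 2.1]
gripper_width: 0.0075
finger_force: 59.7
```

apply_moves:
  steps:
    - {"x":0,"y":-2,"z":0.4,"wx":0,"wy":0,"wz":0}
    - {"x":0,"y":-4,"z":1,"wx":0,"wy":0,"wz":0}
    - {"x":0,"y":-6,"z":1.5,"wx":0,"wy":0,"wz":0}
    - {"x":0,"y":-6,"z":1.5,"wx":0,"wy":0,"wz":0}

```text
time: 21.65
tcp_pos: [0.6399, 0.0755, 0.0287]
orientation: [-2.116, -2.322, 0.0]
ft_force: [-2.8, -1.5, -2.7]
gripper_width: 0.0075
finger_force: 59.2
```

apply_moves:
  steps:
    - {"x":0,"y":-1,"z":0,"wx":0,"wy":0,"wz":0}
    - {"x":0,"y":-1,"z":0,"wx":0,"wy":0,"wz":0}
    - {"x":0,"y":-1,"z":0,"wx":0,"wy":0,"wz":0}
    - {"x":0,"y":-1,"z":0,"wx":0,"wy":0,"wz":0}
    - {"x":0,"y":-1,"z":0,"wx":0,"wy":0,"wz":0}
  grip: 38

```text
time: 22.07
tcp_pos: [0.6398, 0.0757, 0.0293]
orientation: [2.116, 2.321, 0.002]
ft_force: [-0.5, -1.0, 1.2]
gripper_width: 0.0379
finger_force: 0.0
```

apply_moves:
  steps:
    - {"x":0,"y":-1,"z":-15,"wx":0,"wy":0,"wz":0}
    - {"x":0,"y":-1,"z":-40,"wx":0,"wy":0,"wz":0}
    - {"x":0,"y":-10,"z":-70,"wx":0,"wy":0,"wz":0}
    - {"x":0,"y":-40,"z":-100,"wx":0,"wy":0,"wz":0}
    - {"x":0,"y":-80,"z":-120,"wx":0,"wy":0,"wz":0}
    - {"x":0,"y":-110,"z":-130,"wx":0,"wy":0,"wz":0}
    - {"x":0,"y":-110,"z":-130,"wx":0,"wy":0,"wz":0}

```text
time: 22.65
tcp_pos: [0.5252, 0.0647, 0.1624]
orientation: [2.116, 2.322, 0.001]
ft_force: [0.1, 0.1, -0.6]
gripper_width: 0.0382
finger_force: 0.0
```

```bash
python3 - <<'E'
from h import *
im,K,T=cam('wrist'); save('w9.png',im)
o=ctrl.get_obs();print(o['tcp_pos'],o['ft_force'],o['time'])
# handle bar (dark) location: predicted if home at (.640,.0755)
y=np.radians(5.2)
P=np.array([[.640+np.sin(y)*-s,.0755+np.cos(y)*s,.024] for s in(-.04,-.02,0,.02,.04)])
gr=cv2.cvtColor(im,cv2.COLOR_RGB2GRAY)
for u,v in proj(P,K,T):
    r=gr[int(round(v)),int(u)-14:int(u)+15]; d=np.where(r<110)[0]
    print((u,v),'dark centre offset px',d.mean()-14 if len(d) else None,len(d))
im,K,T=cam('scene')
old=cv2.imread('pics/scene0.png')[:,:,::-1]
a=old[255:345,320:440].astype(np.float32).mean(2);b=im[255:345,320:440].astype(np.float32).mean(2)
print('shelf shift px in scene',cv2.phaseCorrelate(a,b))
E
```

```text
[0.52795002 0.06506557 0.16188132] [ 0.44849054 -0.45715191  0.1599796 ] 22.7
(np.float64(439.6281385635486), np.float64(239.13965290641536)) dark centre offset px 0.0 29
(np.float64(442.1733250604642), np.float64(219.1810688877837)) dark centre offset px -3.3809523809523814 21
(np.float64(444.82630320208415), np.float64(198.3772153378448)) dark centre offset px -2.9090909090909083 22
(np.float64(447.59406878307027), np.float64(176.67323334716158)) dark centre offset px -2.7619047619047628 21
(np.float64(450.48423636382245), np.float64(154.00941183220687)) dark centre offset px 5.0 19
shelf shift px in scene ((0.010854343862575888, -0.027455775624005696), 1.0071326248734085)
```

```bash
python3 -c "
from h import *
print(ctrl.finish_job())"
```

```text
the job is handed in; nothing more can be done
None
```

The board is flat in the tray and let go. The tray went past the catch (about 12.6 N peak, then it let go) and stopped solid on the buffer under 16 N. The shelf did not move in the scene camera, the robot is clear, and I handed the job in at about 23 s; no verdict came back.

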